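Load a vial rack into the sample drawer

ROBOT

A 6-joint arm with a two-finger parallel gripper is mounted at the origin on the work surface. World frame = base frame: x ahead of the robot, y to its left, z up, the work surface at z = 0. Lengths are in m, angles in rad, forces in N, time in s.
With the tool pointing down it reaches from about 0.225 to 0.875 m from the base axis. Payload 3.4 kg.
Tool frame: the origin (TCP) lies on the centre line of the jaws, within the pads' length; the fingertips stand 17 mm ahead of it and the grasp point (between the pads) lies 2 mm behind it (manip.finger_overhang is the distance from the TCP to the fingertips, in m); y points along the fingers, x is the direction in which the jaws open and shut, and the axes are right-handed (so a half turn about y gives the same grasp; the last joint's range is limited). The gripper opens to 85 mm and grips with 20 to 120 N. Pads are 22 mm wide; open, the fingers measure 114 mm over their backs; the gripper's body (76 mm by 85 mm) begins 54 mm behind the grasp point. The pads swing forward as they close: fully open they stand 13 mm farther back than shut.
Start: joints at [1.208, 0.276, 1.505, -0, 1.361, -0.121], TCP at [0.138, 0.558, 0.248] pointing down, gripper open.
Joint ranges: [-2.89, 2.89], [-0.75, 2.08], [0.22, 2.7], [-1.18, 4.32], [0.11, 2.71], [-2.7, 2.7]. Speed limits (rad/s): [2.57, 2.57, 3.14, 3.14, 3.14, 3.14].

INTERFACE

Orientations are given as a unit quaternion [w, x, y, z].
In Python, from rig import manip gives the robot as it stands.
- The arm moves only by the tool arm_command, never from a script. Its argument "commands" is a list of rows, each a list of 3 entries, a list of its own where there are three numbers: the finger opening in cm, from 0 to 8.54, then the shift along the world's x, y, z in cm, then the turn about the world's z in rad. A call has 1 to 12 rows; each row shifts and turns the commanded pose from where the row before left it; what a row does not reach is not made up. A row lasts 1/10 s, in which the tool goes at most 50 mm and 8.59 degrees, less where a joint would pass 70% of its speed; a pose out of reach is approached as far as the arm can. A call with a gripper value outside its range is refused whole. The fingers move at their own pace and stop on an object; "grip_force" is the grip in N (left out, the last holds). Time passes only in rows, so rows that do not move let the fingers close. It gives the time, the measured TCP pose, the force and the opening at its end, in the units of the state.
- manip.get_state(): the state, without advancing time (a new reading comes with each control period).
- manip.get_image(name): name is "scene" or "top" or "wrist"; returns a dict with "pixels" (400x640x3 uint8, red, green, blue), "range_z" (400x640 float32, m along the optical axis (not along the pixel's ray), 0 where there is no reading), "intrinsics" (3x3 intrinsics, pixels), "R" (3x3) and "t" (3): a world point X has camera coordinates R X + t. Camera axes: x right, y down, z forward; pixel columns grow to the right and rows downward; lengths in m; the calibration is good to about 2 mm. A picture is of the moment at which its call begins.
- manip.sign_off(): hands the job in, once; it reports no verdict.
The state is a dict: "clock": time; "qpos": joint angles; "qd": joint speeds; "effort": joint torques, N m; "position": TCP position; "ee_rot": TCP orientation; "contact_force": force on the tool from outside, world axes, zero at the start; "moment": the same for the moment, N m; "width": finger opening in m.
Only numpy, scipy, OpenCV 4.12 (cv2) and the standard library are available. Lean on these libraries where they do the work, as an engineer would, in place of code of your own. Each camera call takes 0.05 s, during which the arm holds its last target.

TASK

Pull the sample unit's drawer out to its stop and set the bench rack that is filled with capped vials gently down in whichever of the drawer's two nests is free, upright and seated, then push the drawer fully shut. Leave the rack that is already in the drawer in its nest, never tip or drop a rack, and do not disturb the empty rack (open holes, no vials), the beaker or the jar on the bench.

Things in the scene. Friction and masses are not known exactly. Their poses are not given: they have to be found in the camera images.
- drawer (a joint): travel of the sample drawer in m: 0 shut (so at the start), 0.165 out at its hard stop. It slides out level towards the robot, along -x of drawer_handle; light friction (2 to 3 N), no latch, no spring: it stays where it is left. The fixed white cabinet is 250 mm wide, 320 deep, 140 tall; a low tray on the rear half of its roof reaches 36 higher.
- drawer_handle (a point): centre of the drawer's level steel bar handle: 12 mm thick, 120 long along y, its centre line 45 mm in front of the drawer's front, on a 10 mm post near each end (54 from the centre), 103 above the bench. x points into the cabinet, z up; travels with the drawer. White front 244 wide, 108 tall, its top 24 above the bar; cabinet roof 37 above the bar. Can be gripped from above.
- nest_left (a point): centre of the floor of the drawer's left nest (+y side, left as the robot sees it), axes as drawer_handle, travels with the drawer: 122 mm behind the bar, 44 left of the middle, 31 above the bench. A recess 102 long (x) by 82 wide (y) in grey walls 14 high, 6 thick; a seated rack lies with its long side along x. Under the roof when shut, wholly in the open at the stop.
- nest_right (a point): the same for the right nest (-y), 44 mm to the right of the drawer's middle. One of the two nests holds a rack at the start, the other is free; which is which changes.
- fresh_rack_center (a point): centre, half-way up, of the rack to load, on the bench left or right of the drawer: pale block 92 mm long (x), 72 wide (y), 30 tall, full of vials whose metal caps rise 9 above it; along its middle an upright grip plate 44 long (x), 10 thick (y), its top 84 above the underside. This point is 42 above the underside, in the plate. z up; the same turned half round. 180 to 370 g.
- kept_rack_center (a point): the same point of an identical filled rack that already sits in one of the drawer's nests.
- empty_rack_center (a point): the same point of a rack of the same size and shape but with open dark holes and no vials, standing on the bench on the other side of the drawer from the filled one; it stays where it is.
- beaker: open glass beaker, 70 mm across, 85 mm tall, left of the sample unit; origin at the centre of its underside. To be left alone.
- cap_jar: white plastic jar, 52 mm diameter, 60 mm tall, right of the sample unit; origin at the centre of its underside. To be left alone.
Things that resemble listed ones, but are neither listed nor needed, are in the scene too. What is shaped like the part that bears fresh_rack_center but red is not meant.

How it is judged:
By the outcome, as a careful person would: the job done as asked, in the order asked, and still so for the second after the job is handed in, with the robot touching nothing.
It also fails if it takes over 64 s, if anything falls off the work surface, if the arm or the gripper's body presses on something with over 40 N, if the wrist force passes 120 N, or if a joint passes its speed limit or range.

## Working session

There is one attempt and no reset: what is moved stays moved. The work goes in short steps, Python scripts to look and compute and a tool call to move; the robot and the scene stay as the last step left them, time stands still between calls to the robot, and variables do not carry over. Pictures are saved under pics/ and viewed, and the job is handed in when it is done.

Besides the shell and the picture viewer there is one more tool, called after "Call:" by a JSON object that holds its "method" and its "body", one argument or row to a line. arm_command: Moves the arm, as the interface text tells. Its arguments: {"type":"object","properties":{"commands":{"type":"array"},"grip_force":{"type":"number"}},"required":["commands"]}

```bash
ls; mkdir -p pics; cat > h.py <<'E'
import numpy as np, cv2
from rig import manip
def grab(n,tag):
    d=manip.get_image(n); cv2.imwrite(f'pics/{tag}.png',cv2.cvtColor(d['pixels'],cv2.COLOR_RGB2BGR)); np.savez(f'pics/{tag}.npz',**d); return d
def world(d):
    z=d['range_z'];K=d['intrinsics'];v,u=np.mgrid[:z.shape[0],:z.shape[1]]
    c=np.stack([(u-K[0,2])/K[0,0]*z,(v-K[1,2])/K[1,1]*z,z],-1)
    w=(c-d['t'])@d['R']; w[z==0]=np.nan; return w
E
python3 - <<'E'
from h import *
for n in ('scene','top','wrist'):
    d=grab(n,n+'0'); print(n,d['R'].round(3).tolist(),d['t'].round(3),d['intrinsics'].round(1).tolist(),(d['range_z']==0).mean())
print(manip.get_state())
E
```

```text
pics
scene [[0.115, 0.993, -0.003], [0.774, -0.092, -0.627], [-0.623, 0.07, -0.779]] [-0.075 -0.418  1.725] [[483.5, 0.0, 322.4], [0.0, 483.5, 203.1], [0.0, 0.0, 1.0]] 0.00393359375
top [[0.018, -1.0, 0.003], [-0.99, -0.018, -0.141], [0.141, -0.0, -0.99]] [-0.021  0.598  1.385] [[511.9, 0.0, 313.1], [0.0, 511.9, 196.5], [0.0, 0.0, 1.0]] 0.00401171875
wrist [[0.239, 0.971, -0.002], [0.934, -0.23, 0.274], [0.265, -0.068, -0.962]] [-0.573 -0.036  0.379] [[304.9, 0.0, 318.9], [0.0, 304.9, 200.4], [0.0, 0.0, 1.0]] 0.00407421875
{'clock': 0.15, 'qpos': array([ 1.20799210e+00,  2.76518890e-01,  1.50583335e+00, -1.42920666e-05,
        1.36070495e+00, -1.21007874e-01]), 'qd': array([-6.86932175e-04, -8.83875588e-04, -4.19031779e-03, -2.46230289e-05,
       -9.20522383e-05,  2.09742753e-04]), 'effort': array([ 1.51790984e-03, -4.17151880e+01, -2.46030968e+01, -2.27654891e-04,
        7.88149919e-03,  2.23832792e-07]), 'position': array([0.13756738, 0.55792931, 0.24760254]), 'ee_rot': array([-0.5563795 ,  0.55692349,  0.43560851, -0.43648976]), 'contact_force': array([ 0.24702107, -0.03131299, -1.06707109]), 'moment': array([-0.0241957 ,  0.00347886,  0.00115097]), 'width': 0.08529324388980591}
```

View pics/scene0.png

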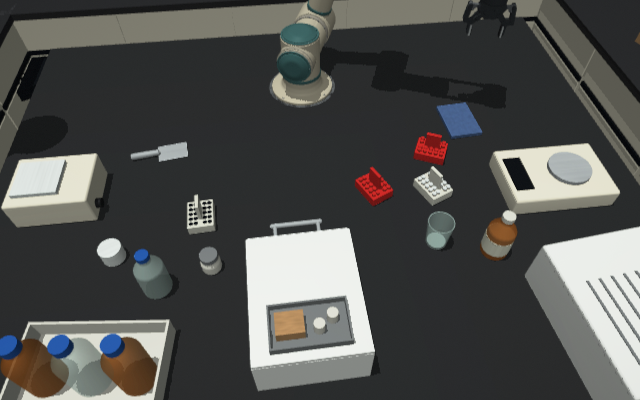

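View pics/top0.png

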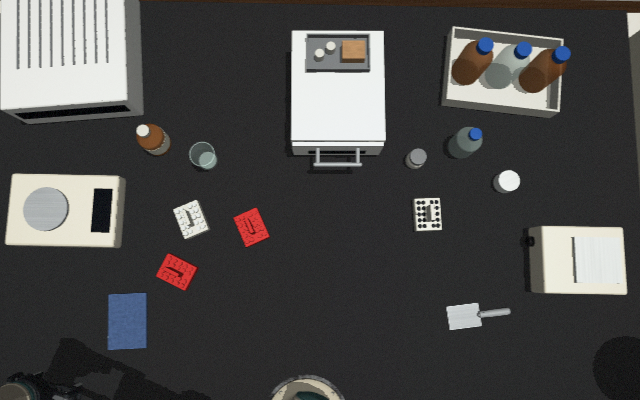

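View pics/wrist0.png

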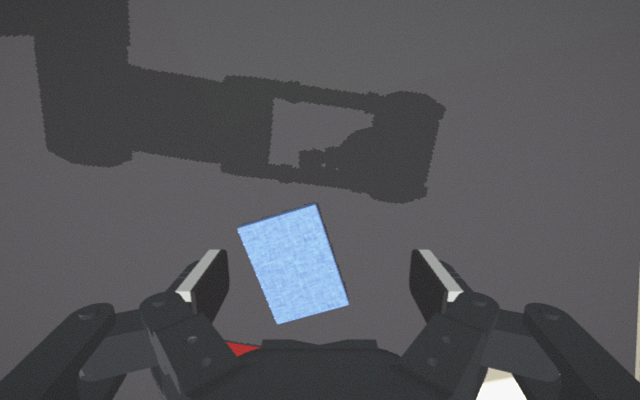

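The scene and top views show the filled rack at left (top 191,219), with two red decoys beside it at (251,227) and (176,271). The empty rack is at right (428,214), and the drawer bar is at about (338,163). The beaker is at (203,155). Next I'll measure them.

```bash
python3 - <<'E'
from h import *
for n in ('top','scene'):
    d=dict(np.load(f'pics/{n}0.npz')); w=world(d); px=d['pixels'].astype(int)
    def box(name,u0,u1,v0,v1,zlo,zhi,white=False):
        m=np.zeros(px.shape[:2],bool); m[v0:v1,u0:u1]=1
        m&=(w[...,2]>zlo)&(w[...,2]<zhi)
        if white: m&=(px.max(-1)-px.min(-1)<60)
        p=w[m]; 
        if len(p)<5: print(n,name,len(p));return
        r=cv2.minAreaRect((p[:,:2]*1000).astype(np.float32))
        print(n,name,len(p),'mean',p.mean(0).round(4),'rect',np.round(r[0],1),np.round(r[1],1),round(r[2],1),'z',np.percentile(p[:,2],[5,50,95]).round(4))
    if n=='top':
        R=(165,215,195,245);H=(305,370,145,172);C=(280,395,20,160);B=(185,220,140,172);RD=(230,275,203,250);RD2=(150,200,248,295)
    else:
        R=(405,460,160,208);H=(262,330,212,240);C=(235,385,220,395);B=(420,460,208,255);RD=(350,398,165,206);RD2=(410,452,128,168)
    box('rackblock',*R,.02,.05,True); box('plate',*R,.06,.10,True); box('platetop',*R,.078,.10,True)
    box('bar',*H,.085,.115); box('roof',*C,.130,.148); box('beaker',*B,.02,.1); box('red',*RD,.02,.1); box('red2',*RD2,.02,.1)
E
python3 - <<'E'
import cv2
a=cv2.imread('pics/top0.png')[130:300,140:400]; cv2.imwrite('pics/t0z.png',cv2.resize(a,None,fx=3,fy=3))
E
```

```text
top rackblock 757 mean [0.5294 0.3278 0.0331] rect [531.3 331. ] [93.3 73.7] 24.8 z [0.025  0.0323 0.0423]
top plate 89 mean [0.5301 0.3294 0.0797] rect [530.3 331. ] [43.4 10.9] 25.4 z [0.0636 0.082  0.0882]
top platetop 65 mean [0.5311 0.3309 0.0835] rect [530.4 331. ] [43.2 10.8] 26.7 z [0.0794 0.0832 0.0889]
top bar 504 mean [ 0.6987 -0.0736  0.1046] rect [699.2 -73. ] [ 53.2 174.3] 0.9 z [0.0889 0.1064 0.1119]
top roof 9010 mean [ 0.8715 -0.0692  0.14  ] rect [883.8 -71.4] [322.8 250.2] 0.8 z [0.135  0.14   0.1453]
top beaker 386 mean [0.7096 0.3008 0.0601] rect [705.  296.1] [68.  68.1] 0.6 z [0.0264 0.0614 0.0866]
top red 856 mean [0.5109 0.1595 0.0374] rect [512.2 161.1] [92.5 72.2] 25.4 z [0.0251 0.0335 0.0818]
top red2 898 mean [0.385  0.3597 0.0379] rect [385.2 362.5] [92.4 72.5] 64.9 z [0.0254 0.0338 0.0815]
scene rackblock 577 mean [0.5474 0.3292 0.0332] rect [535.1 335.3] [93.4 78.6] 21.9 z [0.0226 0.0325 0.0423]
scene plate 115 mean [0.5373 0.3331 0.0752] rect [535.2 333.4] [46.  12.6] 24.5 z [0.0617 0.0768 0.086 ]
scene platetop 51 mean [0.5355 0.3335 0.0828] rect [534.7 333.9] [43.2 11.2] 24.5 z [0.0788 0.0827 0.0865]
scene bar 303 mean [ 0.6877 -0.0711  0.1064] rect [695.2 -71.2] [ 39.5 128.8] 0.1 z [0.1013 0.1065 0.1108]
scene roof 12627 mean [ 0.8991 -0.0667  0.14  ] rect [890.2 -67. ] [315.8 250.6] 1.0 z [0.1364 0.1397 0.1444]
scene beaker 748 mean [0.7069 0.3008 0.0576] rect [708.5 300.5] [68.6 70.3] 42.3 z [0.0249 0.0593 0.0848]
scene red 698 mean [0.5272 0.1615 0.0406] rect [516.7 162.8] [95.  72.6] 26.7 z [0.0242 0.0356 0.0824]
scene red2 661 mean [0.3974 0.3625 0.042 ] rect [395.9 362.3] [ 91.4 243.9] 64.8 z [0.0235 0.0361 0.082 ]
```

View pics/t0z.png

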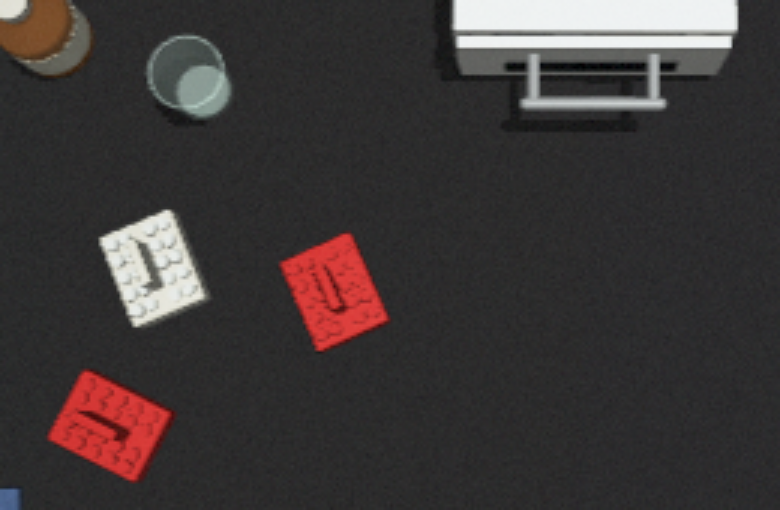

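```bash
python3 - <<'E'
from h import *
from scipy.spatial.transform import Rotation as Ro
q=manip.get_state()['ee_rot']; M=Ro.from_quat(q,scalar_first=True).as_matrix(); print(M.round(3)); print('jaw yaw',np.degrees(np.arctan2(M[1,0],M[0,0])))
for n,(u0,u1,v0,v1) in {'top':(320,358,150,172),'scene':(262,330,212,240)}.items():
    d=dict(np.load(f'pics/{n}0.npz')); w=world(d)[v0:v1,u0:u1].reshape(-1,3)
    p=w[(w[:,2]>.098)&(w[:,2]<.115)&(w[:,0]<.715)]
    # bar direction: ends
    x=np.median(p[:,0]);b=p[abs(p[:,0]-x)<.012]
    print(n,x,b[:,0].min(),b[:,0].max(),b[:,1].min(),b[:,1].max(),np.polyfit(b[:,1],b[:,0],1))
    # ray cast by bright bar pixels
E
```

```text
[[ 0.239 -0.001 -0.971]
 [ 0.971 -0.001  0.239]
 [-0.001 -1.     0.   ]]
jaw yaw 76.14626763074467
top 0.679044585017379 0.6719944892270351 0.6900253516208465 -0.12635782718932279 -0.026752919823786234 [-0.02767573  0.67666633]
scene 0.6860008495829175 0.6753308846562464 0.6979929893042169 -0.13566989370780355 -0.0068854068652269545 [-0.01073141  0.68435711]
```

Call:
{"method": "arm_command", "body": {
  "commands": [
    [3, [2.2, -2.6, 0], -0.055],
    [3, [2.2, -2.6, 0], -0.055],
    [3, [2.2, -2.6, 0], -0.055],
    [3, [2.2, -2.6, 0], -0.055],
    [3, [2.2, -2.6, 0], -0.055],
    [3, [2.2, -2.6, 0], -0.055],
    [3, [2.2, -2.6, 0], -0.055],
    [3, [2.2, -2.6, 0], -0.055],
    [3, [2.2, -2.6, 0], -0.055],
    [3, [2.2, -2.6, 0], -0.055],
    [3, [2.2, -2.6, 0], -0.055],
    [3, [2.2, -2.6, 0], -0.055]
  ]
}}

```text
clock: 1.35
position: [0.4022, 0.2451, 0.2482]
ee_rot: [0.668, -0.668, -0.231, 0.231]
contact_force: [0.7, 0.6, 0.4]
width: 0.0298
```

Call:
{"method": "arm_command", "body": {
  "commands": [
    [3, [2.2, -2.6, 0], -0.055],
    [3, [2.2, -2.6, 0], -0.055],
    [3, [2.2, -2.6, 0], -0.055],
    [3, [2.2, -2.6, 0], -0.055],
    [3, [2.2, -2.6, 0], -0.055],
    [3, [2.2, -2.6, 0], -0.055],
    [3, [2.2, -2.6, 0], -0.055],
    [3, [2.2, -2.6, 0], -0.055],
    [3, [2.2, -2.6, 0], -0.055],
    [3, [2.2, -2.6, 0], -0.055],
    [3, [2.2, -2.6, 0], -0.055],
    [3, [0, 0, 0], -0.055]
  ]
}}

```text
clock: 2.55
position: [0.6463, -0.0436, 0.247]
ee_rot: [-0.706, 0.708, 0.001, -0.001]
contact_force: [-1.1, 0.3, -0.1]
width: 0.03
```

```bash
cat >> h.py <<'E'
from scipy.spatial.transform import Rotation as Ro
def st():
    s=manip.get_state(); M=Ro.from_quat(s['ee_rot'],scalar_first=True).as_matrix()
    print('t',round(s['clock'],2),'p',s['position'].round(4),'yaw',np.degrees(np.arctan2(M[1,0],M[0,0])).round(2),'F',s['contact_force'].round(1),'w',round(s['width'],4),'q6',s['qpos'][5].round(2)); return s
E
python3 - <<'E'
from h import *
st(); d=grab('wrist','w1'); print(d['R'].round(3),d['t'].round(3))
E
```

```text
t 2.55 p [ 0.6463 -0.0436  0.247 ] yaw 0.19 F [-1.1  0.3 -0.1] w 0.03 q6 -0.18
[[ 1.     0.003  0.001]
 [ 0.003 -0.961  0.276]
 [ 0.002 -0.276 -0.961]] [-0.646 -0.08   0.363]
```

View pics/w1.png

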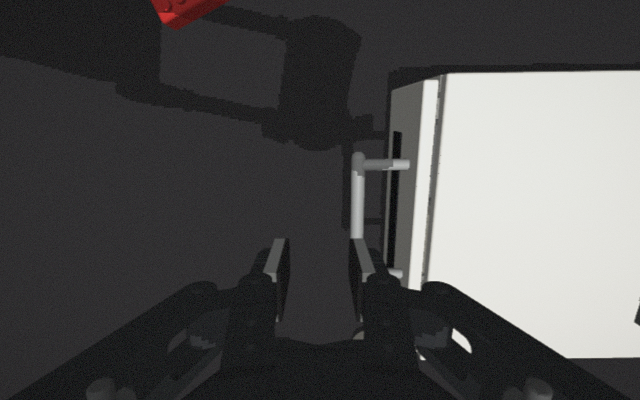

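Wrist view: the bar is a vertical grey strip near column 358, rows 155–240, with posts at rows 163 and 273.

```bash
cat >> h.py <<'E'
def ray(d,u,v,z):
    K=d['intrinsics'];r=np.linalg.inv(K)@np.array([u,v,1.]);r=d['R'].T@r;c=-d['R'].T@d['t'];return c+r*(z-c[2])/r[2]
E
python3 - <<'E'
from h import *
d=dict(np.load('pics/w1.npz')); g=d['pixels'].mean(-1)
for v in (180,195,210,225):
    row=g[v,335:380]; m=np.where(row>90)[0]+335
    print(v,m.min(),m.max(),len(m),ray(d,(m.min()+m.max())/2,v,.105).round(4))
print(ray(d,358,153,.105), ray(d,385,163,.105), ray(d,392,273,.105))
w=world(d); 
p=w[150:235,345:372].reshape(-1,3); p=p[(p[:,2]>.09)&(p[:,2]<.12)]; print(np.median(p,0),p.min(0),p.max(0))
E
```

```text
180 352 364 13 [ 0.6814 -0.0324  0.105 ]
195 351 364 14 [ 0.6814 -0.0463  0.105 ]
210 351 363 13 [ 0.6815 -0.0606  0.105 ]
225 351 362 12 [ 0.6816 -0.0753  0.105 ]
[ 0.68043001 -0.00838061  0.105     ] [ 0.70453935 -0.01707114  0.105     ] [ 0.71822266 -0.12516256  0.105     ]
[ 0.68081537 -0.04069261  0.10747272] [ 0.67458736 -0.08463298  0.10188341] [ 0.69248407 -0.00755765  0.11044046]
```

Call:
{"method": "arm_command", "body": {
  "commands": [
    [3, [1.8, -1.4, 0], 0.012],
    [3, [1.7, -1.3, 0], 0],
    [3, [0, 0, 0], 0],
    [3, [0, 0, 0], 0],
    [3, [0, 0, -3], 0],
    [3, [0, 0, -3], 0],
    [3, [0, 0, -3], 0],
    [3, [0, 0, 0], 0]
  ]
}}

```text
clock: 3.4
position: [0.6746, -0.065, 0.1539]
ee_rot: [0.708, -0.706, -0.004, 0.011]
contact_force: [-0.7, 0.9, -0.7]
width: 0.0299
```

```bash
python3 - <<'E'
from h import *
st(); d=grab('wrist','w2'); g=d['pixels'].mean(-1)
E
```

```text
t 3.4 p [ 0.6746 -0.065   0.1539] yaw 1.27 F [-0.7  0.9 -0.7] w 0.0299 q6 -0.22
```

View pics/w2.png

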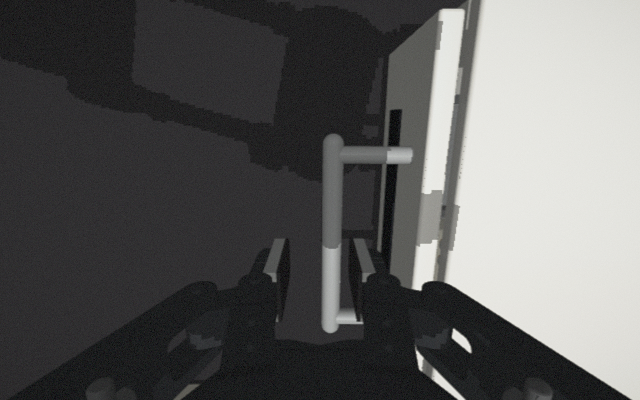

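The bar (column 332) already lies between the pads, whose midline is at about 318. It needs about 7 mm more in x.

Call:
{"method": "arm_command", "body": {
  "commands": [
    [3, [0.7, -0.6, 0], 0],
    [3, [0, 0, -2], 0],
    [3, [0, 0, -2], 0],
    [3, [0, 0, -1.2], 0],
    [3, [0, 0, 0], 0],
    [3, [0, 0, 0], 0]
  ],
  "grip_force": 40
}}

```text
clock: 4.05
position: [0.6867, -0.0729, 0.1076]
ee_rot: [-0.707, 0.707, 0.008, -0.007]
contact_force: [0.6, -0.7, 0.1]
width: 0.0303
```

```bash
python3 - <<'E'
from h import *
st(); d=grab('wrist','w3')
E
```

```text
t 4.05 p [ 0.6867 -0.0729  0.1076] yaw 1.21 F [ 0.6 -0.7  0.1] w 0.0303 q6 -0.23
```

View pics/w3.png

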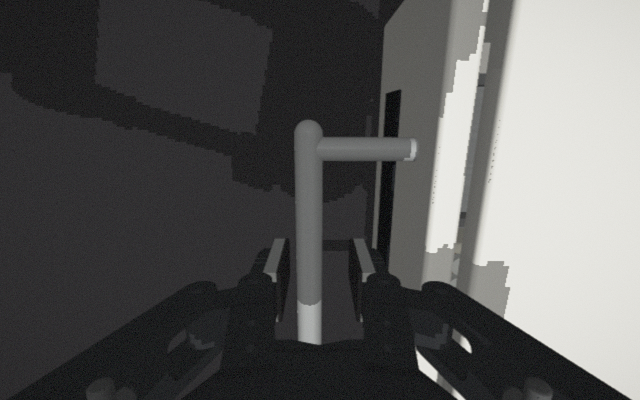

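The bar is now left of the pad midline (column 308 against 320), so I'll back off about 4 mm, lower a little and close.

Call:
{"method": "arm_command", "body": {
  "commands": [
    [3, [-0.4, 0, -0.6], -0.005],
    [3, [0, 0, 0], 0],
    [0, [0, 0, 0], 0],
    [0, [0, 0, 0], 0],
    [0, [0, 0, 0], 0],
    [0, [0, 0, 0], 0],
    [0, [0, 0, 0], 0]
  ],
  "grip_force": 40
}}

```text
clock: 4.8
position: [0.6818, -0.0727, 0.1007]
ee_rot: [-0.707, 0.707, 0.006, -0.005]
contact_force: [0.3, 0.9, 1.4]
width: 0.0108
```

```bash
python3 - <<'E'
from h import *
st()
E
```

```text
t 4.8 p [ 0.6818 -0.0727  0.1007] yaw 0.92 F [0.3 0.9 1.4] w 0.0108 q6 -0.22
```

Call:
{"method": "arm_command", "body": {
  "commands": [
    [0, [-0.8, -0.01, 0], 0],
    [0, [-1.5, -0.02, 0], 0],
    [0, [-1.5, -0.02, 0], 0],
    [0, [-1.5, -0.03, 0], 0],
    [0, [-1.5, -0.02, 0], 0],
    [0, [-1.5, -0.02, 0], 0],
    [0, [-1.5, -0.03, 0], 0],
    [0, [-1.5, -0.02, 0], 0],
    [0, [-1.5, -0.02, 0], 0],
    [0, [-1.5, -0.02, 0], 0],
    [0, [-1.0, -0.02, 0], 0],
    [0, [-0.5, 0, 0], 0]
  ]
}}

```text
clock: 6.0
position: [0.5229, -0.0754, 0.1006]
ee_rot: [-0.707, 0.707, 0.006, -0.005]
contact_force: [1.1, -2.0, -1.1]
width: 0.0108
```

Call:
{"method": "arm_command", "body": {
  "commands": [
    [0, [-0.3, 0, 0], 0],
    [0, [-0.2, 0, 0], 0],
    [0, [-0.2, 0, 0], 0],
    [0, [0, 0, 0], 0]
  ]
}}

```text
clock: 6.4
position: [0.5171, -0.0755, 0.1006]
ee_rot: [-0.707, 0.707, 0.006, -0.006]
contact_force: [0.7, -4.3, 3.5]
width: 0.0105
```

```bash
python3 - <<'E'
from h import *
st(); grab('top','t1'); grab('scene','s1')
E
```

```text
t 6.4 p [ 0.5171 -0.0755  0.1006] yaw 0.94 F [ 0.7 -4.3  3.5] w 0.0105 q6 -0.29
```

View pics/t1.png

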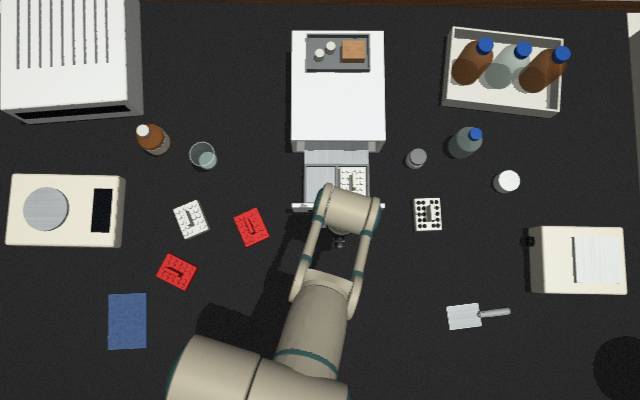

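View pics/s1.png

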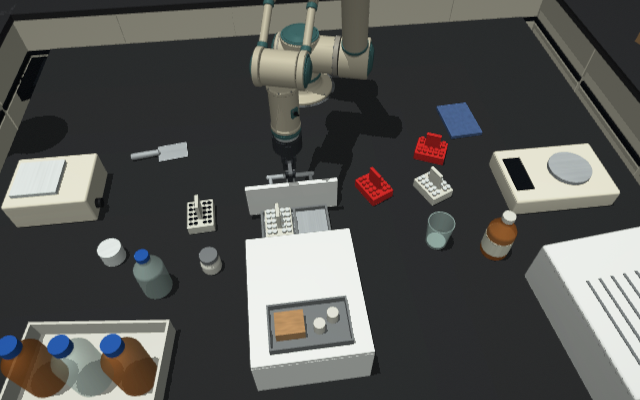

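The drawer is out and the kept rack sits in the right nest (top 352,181), so the left nest is free. I'll pull a little more to confirm the stop, then release and rise.

Call:
{"method": "arm_command", "body": {
  "commands": [
    [0, [-0.2, 0, 0], 0],
    [0, [-0.2, 0, 0], 0],
    [0, [0, 0, 0], 0]
  ]
}}

```text
clock: 6.8
position: [0.5169, -0.0755, 0.1007]
ee_rot: [-0.707, 0.707, 0.009, -0.002]
contact_force: [10.0, -2.7, -2.7]
width: 0.0103
```

Call:
{"method": "arm_command", "body": {
  "commands": [
    [0, [0.3, 0, 0], 0],
    [3, [0, 0, 0], 0],
    [3, [0, 0, 0], 0],
    [3, [0, 0, 0], 0],
    [3, [0, 0, 1.5], 0],
    [3, [0, 0, 3], 0],
    [3, [0, 0, 4], 0],
    [3, [0, 0, 4], 0],
    [3, [0, 0, 2], 0],
    [3, [0, 0, 0], 0]
  ]
}}

```text
clock: 7.8
position: [0.517, -0.075, 0.2484]
ee_rot: [-0.707, 0.707, 0.008, -0.004]
contact_force: [-0.1, -0.4, -1.1]
width: 0.0298
```

```bash
python3 - <<'E'
from h import *
st(); d=grab('wrist','w4')
E
```

```text
t 7.8 p [ 0.517  -0.075   0.2484] yaw 0.93 F [-0.1 -0.4 -1.1] w 0.0298 q6 -0.29
```

View pics/w4.png

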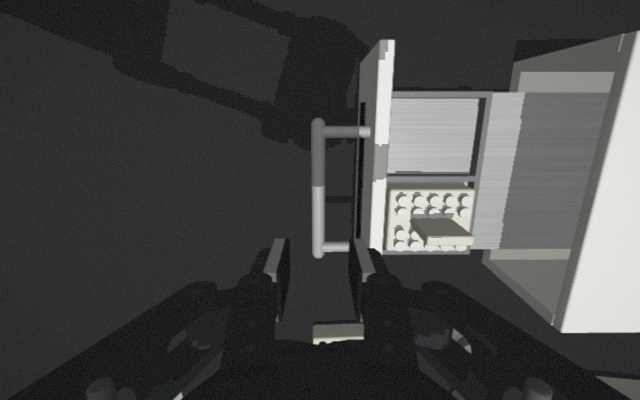

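Wrist view: the empty left nest spans cols 388–478, rows 97–175, and the kept rack is below it with its plate near (440,230). The bar is at col 318.

```bash
python3 - <<'E'
from h import *
d=dict(np.load('pics/w4.npz'))
for u,v in [(318,118),(318,258),(318,131),(318,246)]: print('bar',ray(d,u,v,.103).round(4))
im=cv2.cvtColor(d['pixels'],cv2.COLOR_RGB2BGR)[80:265,300:540]
cv2.imwrite('pics/w4z.png',cv2.resize(im,None,fx=3.2,fy=3.2))
w=world(d)
p=w[100:172,392:475].reshape(-1,3); print('floor',np.median(p,0))
t=w[185:250,385:476].reshape(-1,3); t=t[t[:,2]>.103]; print('kept plate',len(t),cv2.minAreaRect((t[:,:2]*1000).astype(np.float32)), t[:,2].max())
# floor region rect
m=(abs(w[...,2]-.031)<.006); m2=np.zeros_like(m);m2[90:182,380:482]=1; q=w[m&m2]; print('floor rect',cv2.minAreaRect((q[:,:2]*1000).astype(np.float32)))
E
```

```text
bar [ 0.5161 -0.0104  0.103 ]
bar [ 0.5181 -0.1422  0.103 ]
bar [ 0.5163 -0.0213  0.103 ]
bar [ 0.5179 -0.1295  0.103 ]
floor [nan nan nan]
kept plate 695 ((610.9240112304688, -101.39332580566406), (28.86042022705078, 105.20958709716797), 60.29023742675781) 0.12716740045666028
floor rect ((649.8394165039062, -33.9998893737793), (111.02152252197266, 91.02254486083984), 0.7429018616676331)
```

View pics/w4z.png

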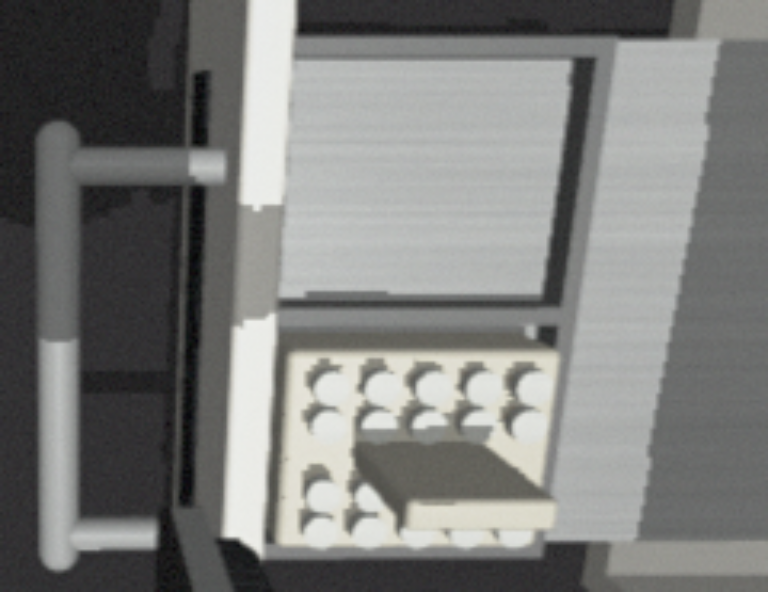

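```bash
python3 - <<'E'
from h import *
d=dict(np.load('pics/w4.npz'))
Z=lambda a,b:(300+a/3.2,80+b/3.2)
for n,p,z in [('rear top',(597,60),.045),('rear top',(563,300),.045),('rear floor',(572,60),.031),('rear floor',(545,298),.031),('+y floor',(430,58),.031),('+y outer top',(430,38),.045),('div top inner',(430,308),.045),('div outer',(430,328),.045),('-y outer',(400,556),.045)]:
    print(n,ray(d,*Z(*p),z).round(4))
c=-d['R'].T@d['t'];print(c)
E
```

```text
rear top [0.689  0.0106 0.045 ]
rear top [ 0.6905 -0.0675  0.045 ]
rear floor [0.6881 0.0112 0.031 ]
rear floor [ 0.6914 -0.0695  0.031 ]
+y floor [0.6404 0.011  0.031 ]
+y outer top [0.6345 0.0164 0.045 ]
div top inner [ 0.6451 -0.071   0.045 ]
div outer [ 0.6459 -0.078   0.045 ]
-y outer [ 0.6452 -0.1642  0.045 ]
[ 0.51498741 -0.00638141  0.37345956]
```

Call:
{"method": "arm_command", "body": {
  "commands": [
    [4, [0.1, 2.5, 0], 0.12],
    [4, [0.1, 2.5, 0], 0.12],
    [4, [0.1, 2.5, 0], 0.12],
    [4, [0.1, 2.5, 0], 0.12],
    [4, [0.1, 2.5, 0], 0.12],
    [4, [0.1, 2.5, 0], 0.12],
    [4, [0.1, 2.5, 0], 0.12],
    [4, [0.1, 2.5, 0], 0.12],
    [4, [0.1, 2.5, 0], 0.12],
    [4, [0.1, 2.5, 0], 0.12],
    [4, [0.1, 2.5, 0], 0.12],
    [4, [0.1, 2.5, 0], 0.12]
  ]
}}

```text
clock: 9.05
position: [0.5261, 0.2258, 0.2427]
ee_rot: [0.528, -0.526, -0.47, 0.473]
contact_force: [-0.6, -0.9, -0.1]
width: 0.04
```

Call:
{"method": "arm_command", "body": {
  "commands": [
    [4, [0, 2.5, 0], 0.12],
    [4, [0, 2.5, 0], 0.12],
    [4, [0, 1.5, 0], 0.12],
    [4, [0, 0, 0], 0.12],
    [4, [0, 0, 0], 0.068],
    [4, [0, 0, 0], 0],
    [4, [0, 0, 0], 0]
  ]
}}

```text
clock: 9.75
position: [0.5268, 0.2897, 0.2436]
ee_rot: [0.382, -0.38, -0.595, 0.596]
contact_force: [-0.0, -0.2, -0.4]
width: 0.0401
```

```bash
python3 - <<'E'
from h import *
st(); d=grab('wrist','w5')
w=world(d); px=d['pixels'].astype(int)
m=(w[...,2]>.079)&(w[...,2]<.095)&(px.max(-1)-px.min(-1)<60)
m[:, :]&=(np.hypot(w[...,0]-.5325,w[...,1]-.3325)<.035)
p=w[m]; print(len(p)); print(cv2.minAreaRect((p[:,:2]*1000).astype(np.float32)),np.median(p[:,2]))
m=(w[...,2]>.024)&(w[...,2]<.046)&(np.hypot(w[...,0]-.5325,w[...,1]-.3325)<.075)
p=w[m]; print(len(p)); print(cv2.minAreaRect((p[:,:2]*1000).astype(np.float32)))
E
```

```text
t 9.75 p [0.5268 0.2897 0.2436] yaw 114.74 F [-0.  -0.2 -0.4] w 0.0401 q6 -1.62
433
((533.3035888671875, 332.2078552246094), (43.07566452026367, 10.144539833068848), 24.368871688842773) 0.08325773350623575
4112
((533.4843139648438, 332.7015686035156), (91.73192596435547, 71.62034606933594), 24.786174774169922)
```

View pics/w5.png

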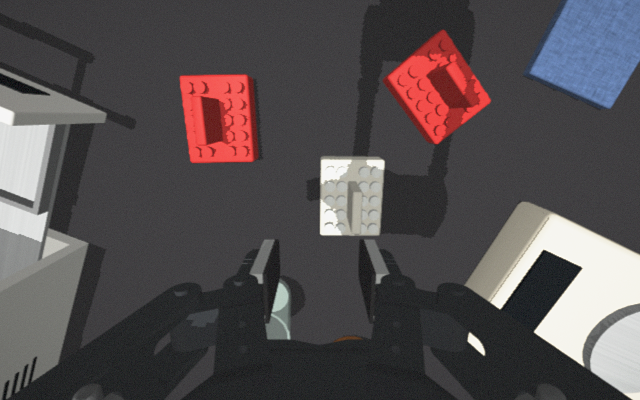

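The filled, capped rack is at (352,195), centred at (0.533, 0.3325), with its plate at 24.6°. I'll move over it and down part way.

Call:
{"method": "arm_command", "body": {
  "commands": [
    [4, [0.3, 2.1, 0], 0],
    [4, [0.3, 2.2, 0], 0],
    [4, [0, 0, 0], 0],
    [4, [0, 0, -3], 0],
    [4, [0, 0, -4], 0],
    [4, [0, 0, -3], 0],
    [4, [0, 0, -1], 0],
    [4, [0, 0, 0], 0],
    [4, [0, 0, 0], 0]
  ]
}}

```text
clock: 10.7
position: [0.5347, 0.3331, 0.1367]
ee_rot: [-0.381, 0.381, 0.596, -0.595]
contact_force: [0.3, 0.5, 0.5]
width: 0.0399
```

```bash
python3 - <<'E'
from h import *
st(); d=grab('wrist','w6')
w=world(d); px=d['pixels'].astype(int)
m=(w[...,2]>.079)&(w[...,2]<.095)&(px.max(-1)-px.min(-1)<60)&(px.max(-1)>70)
m&=(np.hypot(w[...,0]-.5325,w[...,1]-.3325)<.028)
p=w[m]; print(len(p)); print(cv2.minAreaRect((p[:,:2]*1000).astype(np.float32)),np.median(p[:,2]))
E
```

```text
t 10.7 p [0.5347 0.3331 0.1367] yaw 114.8 F [0.3 0.5 0.5] w 0.0399 q6 -1.56
1035
((533.00634765625, 332.5823669433594), (43.57670593261719, 9.586363792419434), 24.596834182739258) 0.08335105198703684
```

View pics/w6.png

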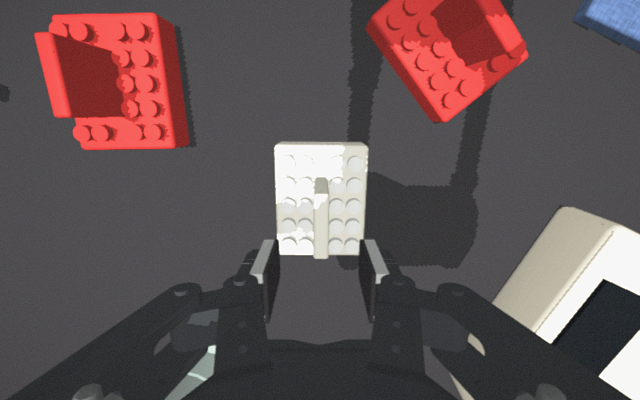

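The plate (col 321) is centred between the pads. I'll lower and grip.

Call:
{"method": "arm_command", "body": {
  "commands": [
    [4, [-0.15, 0, -2], -0.003],
    [4, [0, 0, -2], 0],
    [4, [0, 0, -2], 0],
    [4, [0, 0, -1.1], 0],
    [4, [0, 0, 0], 0],
    [4, [0, 0, 0], 0],
    [0, [0, 0, 0], 0],
    [0, [0, 0, 0], 0],
    [0, [0, 0, 0], 0],
    [0, [0, 0, 0], 0],
    [0, [0, 0, 0], 0],
    [0, [0, 0, 0], 0]
  ],
  "grip_force": 50
}}

```text
clock: 11.95
position: [0.5329, 0.3335, 0.0655]
ee_rot: [-0.381, 0.382, 0.596, -0.594]
contact_force: [-0.7, 0.6, 6.4]
width: 0.0097
```

```bash
python3 - <<'E'
from h import *
st(); d=grab('wrist','w7')
E
```

```text
t 11.95 p [0.5329 0.3335 0.0655] yaw 114.65 F [-0.7  0.6  6.4] w 0.0097 q6 -1.55
```

View pics/w7.png

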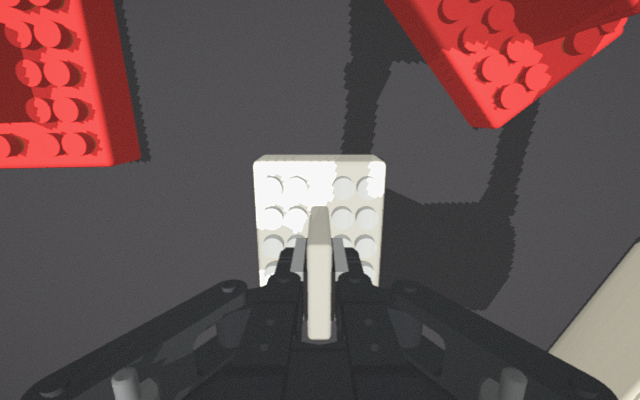

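The plate is gripped (width 9.7 mm). I'll lift gently.

Call:
{"method": "arm_command", "body": {
  "commands": [
    [0, [0, 0, 0.3], 0],
    [0, [0, 0, 0.7], 0],
    [0, [0, 0, 1.5], 0],
    [0, [0, 0, 2], 0],
    [0, [0, 0, 2.5], 0],
    [0, [0, 0, 2.5], 0],
    [0, [0, 0, 2.5], 0],
    [0, [0, 0, 2.5], 0],
    [0, [0, 0, 2], 0],
    [0, [0, 0, 1], 0],
    [0, [0, 0, 0], 0]
  ]
}}

```text
clock: 13.1
position: [0.5326, 0.3332, 0.2405]
ee_rot: [-0.381, 0.382, 0.596, -0.594]
contact_force: [0.5, 0.3, -2.6]
width: 0.0092
```

```bash
python3 - <<'E'
from h import *
st(); d=grab('wrist','w8'); grab('scene','s8')
E
```

```text
t 13.1 p [0.5326 0.3332 0.2405] yaw 114.65 F [ 0.5  0.3 -2.6] w 0.0092 q6 -1.55
```

View pics/w8.png

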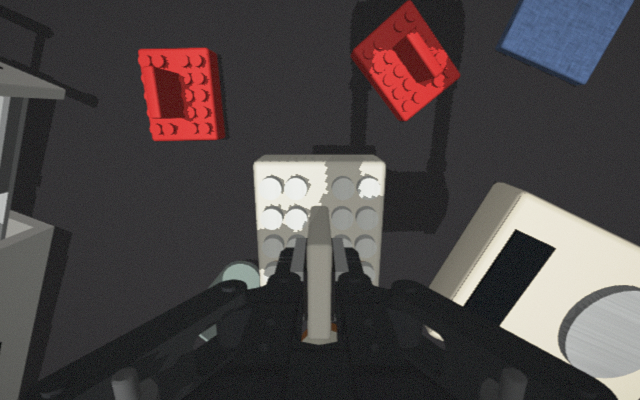

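View pics/s8.png

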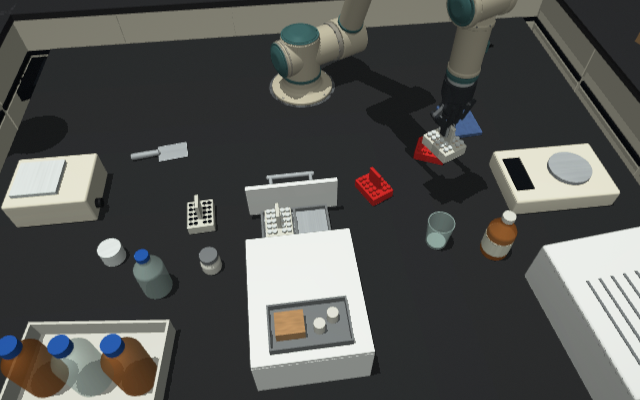

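The rack hangs level, clear of everything. I'll carry it to above the left nest.

Call:
{"method": "arm_command", "body": {
  "commands": [
    [0, [0.3, -1.0, 0], -0.02],
    [0, [0.6, -2.0, 0], -0.024],
    [0, [0.6, -2.0, 0], -0.024],
    [0, [0.6, -2.0, 0], -0.024],
    [0, [0.6, -2.0, 0], -0.024],
    [0, [0.6, -2.0, 0], -0.024],
    [0, [0.6, -2.0, 0], -0.024],
    [0, [0.6, -2.0, 0], -0.024],
    [0, [0.6, -2.0, 0], -0.024],
    [0, [0.6, -2.0, 0], -0.024],
    [0, [0.6, -2.0, 0], -0.024],
    [0, [0.6, -2.0, 0], -0.024]
  ]
}}

```text
clock: 14.4
position: [0.6007, 0.1012, 0.2379]
ee_rot: [0.463, -0.462, -0.534, 0.535]
contact_force: [0.1, 1.7, -3.4]
width: 0.0095
```

Call:
{"method": "arm_command", "body": {
  "commands": [
    [0, [0.6, -2.0, 0], -0.024],
    [0, [0.6, -2.0, 0], -0.024],
    [0, [0.6, -2.0, 0], -0.024],
    [0, [0.6, -2.0, 0], -0.024],
    [0, [0.6, -2.0, 0], -0.024],
    [0, [0.6, -2.0, 0], -0.015],
    [0, [0.2, -1.2, 0], 0],
    [0, [0, 0, 0], 0],
    [0, [0, 0, 0], 0],
    [0, [0, 0, 0], 0]
  ]
}}

```text
clock: 15.4
position: [0.6387, -0.0281, 0.2391]
ee_rot: [-0.497, 0.497, 0.503, -0.503]
contact_force: [-0.3, -0.5, -2.8]
width: 0.0095
```

```bash
python3 - <<'E'
from h import *
st(); d=grab('wrist','w9')
E
```

```text
t 15.4 p [ 0.6387 -0.0281  0.2391] yaw 90.68 F [-0.3 -0.5 -2.8] w 0.0095 q6 -1.74
```

View pics/w9.png

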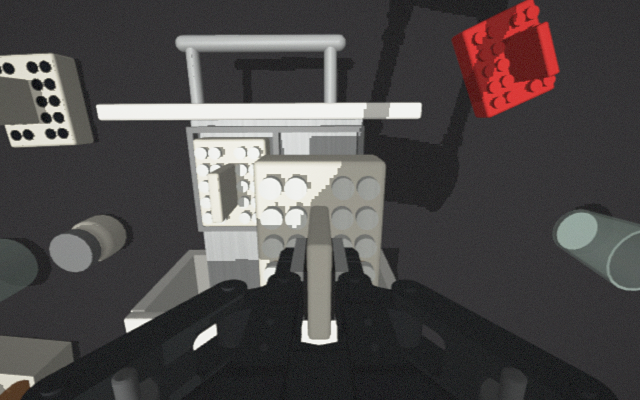

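The drawer is still at its stop, and the rack hangs above the left nest (rack at cols 255–385, nest behind it). I'll lower it to just above the nest walls and check.

Call:
{"method": "arm_command", "body": {
  "commands": [
    [0, [0, 0, -1], 0.003],
    [0, [0, 0, -2], 0],
    [0, [0, 0, -2], 0],
    [0, [0, 0, -2], 0],
    [0, [0, 0, -2], 0],
    [0, [0, 0, -1.5], 0],
    [0, [0, 0, -0.5], 0],
    [0, [0, 0, 0], 0],
    [0, [0, 0, 0], 0]
  ]
}}

```text
clock: 16.35
position: [0.6397, -0.0288, 0.1299]
ee_rot: [-0.496, 0.497, 0.504, -0.503]
contact_force: [-1.0, -0.2, -2.2]
width: 0.0094
```

```bash
python3 - <<'E'
from h import *
st(); d=grab('wrist','w10'); im=cv2.cvtColor(d['pixels'],cv2.COLOR_RGB2BGR)[30:300,150:440]; cv2.imwrite('pics/w10z.png',cv2.resize(im,None,fx=2.2,fy=2.2))
grab('top','t10'); grab('scene','s10')
for n,b in (('t10',(270,130,400,220)),('s10',(230,160,370,260))):
    im=cv2.imread(f'pics/{n}.png')[b[1]:b[3],b[0]:b[2]]; cv2.imwrite(f'pics/{n}z.png',cv2.resize(im,None,fx=5,fy=5))
E
```

```text
t 16.35 p [ 0.6397 -0.0288  0.1299] yaw 90.84 F [-1.  -0.2 -2.2] w 0.0094 q6 -1.74
```

View pics/w10z.png

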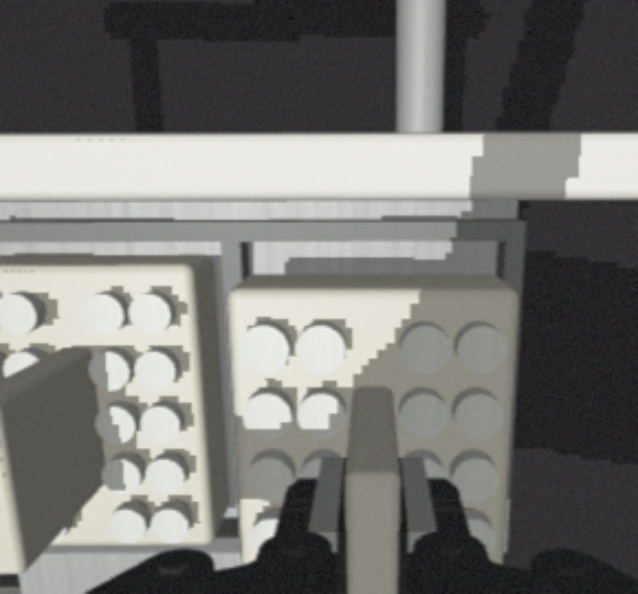

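View pics/s10z.png

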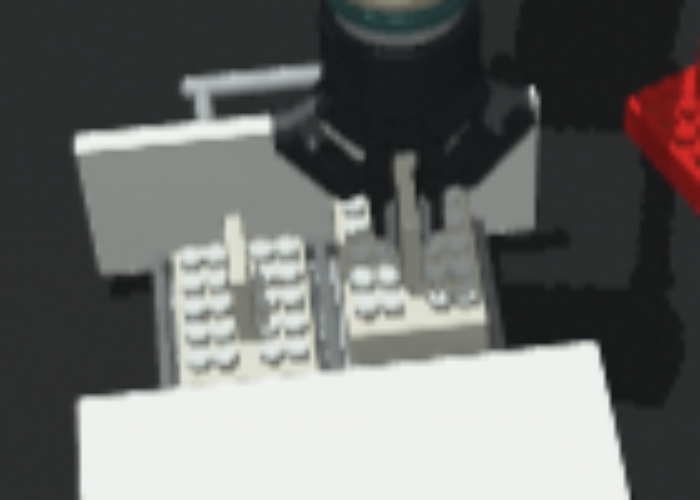

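```bash
python3 - <<'E'
from h import *
d=dict(np.load('pics/w10.npz'))
Z=lambda a,b:(150+a/2.2,30+b/2.2)
for n,p,z in [('front wall inner',(370,241),.045),('front wall outer',(370,221),.045),('left inner',(497,245),.045),('right inner',(246,245),.045),('rack front top L',(515,290),.0944),('rack front top R',(232,290),.0944)]: print(n,ray(d,*Z(*p),z).round(4))
E
```

```text
front wall inner [ 0.5873 -0.031   0.045 ]
front wall outer [ 0.5813 -0.0311  0.045 ]
left inner [0.588  0.0082 0.045 ]
right inner [ 0.5891 -0.0692  0.045 ]
rack front top L [0.5943 0.0041 0.0944]
rack front top R [ 0.5953 -0.0639  0.0944]
```

Clearances are centred to about 1 mm. I'll nudge x by −1 mm and lower slowly to contact.

Call:
{"method": "arm_command", "body": {
  "commands": [
    [0, [-0.1, -0.05, -0.6], 0],
    [0, [0, 0, -0.6], 0],
    [0, [0, 0, -0.5], 0],
    [0, [0, 0, -0.4], 0],
    [0, [0, 0, -0.3], 0],
    [0, [0, 0, -0.3], 0],
    [0, [0, 0, -0.2], 0],
    [0, [0, 0, -0.2], 0],
    [0, [0, 0, 0], 0]
  ]
}}

```text
clock: 17.4
position: [0.6381, -0.0295, 0.0981]
ee_rot: [0.497, -0.496, -0.503, 0.504]
contact_force: [0.3, 1.1, -3.8]
width: 0.0092
```

Call:
{"method": "arm_command", "body": {
  "commands": [
    [0, [0, 0, -0.1], 0],
    [0, [0, 0, -0.1], 0],
    [0, [0, 0, 0], 0]
  ]
}}

```text
clock: 17.7
position: [0.6384, -0.0295, 0.0966]
ee_rot: [-0.496, 0.497, 0.504, -0.503]
contact_force: [0.3, -0.2, -2.2]
width: 0.0097
```

Call:
{"method": "arm_command", "body": {
  "commands": [
    [0, [0, 0, -0.1], 0],
    [0, [0, 0, 0], 0],
    [0, [0, 0, 0], 0]
  ]
}}

```text
clock: 18.0
position: [0.6388, -0.0295, 0.0965]
ee_rot: [-0.496, 0.497, 0.504, -0.503]
contact_force: [-0.4, 0.2, 5.3]
width: 0.0093
```

Contact on the nest floor (+5 N at z 0.0965, the expected height). I'll release and rise.

Call:
{"method": "arm_command", "body": {
  "commands": [
    [1.5, [0, 0, 0], 0],
    [2.5, [0, 0, 0], 0],
    [2.5, [0, 0, 0], 0],
    [2.5, [0, 0, 0], 0],
    [2.5, [0, 0, 1], 0],
    [2.5, [0, 0, 2], 0],
    [2.5, [0, 0, 3], 0],
    [2.5, [0, 0, 3], 0],
    [2.5, [0, 0, 3], 0],
    [2.5, [0, 0, 3], 0],
    [2.5, [0, 0, 0], 0]
  ]
}}

```text
clock: 19.1
position: [0.6407, -0.0299, 0.2514]
ee_rot: [-0.493, 0.499, 0.506, -0.501]
contact_force: [0.2, -0.5, -0.4]
width: 0.0251
```

```bash
python3 - <<'E'
from h import *
st(); d=grab('wrist','w11'); w=world(d)
for nm,c in (('L',(.6384,-.0297)),('R',(.6398,-.1177))):
    for lo,hi,t in ((.105,.125,'plate'),(.055,.078,'block')):
        m=(w[...,2]>lo)&(w[...,2]<hi)&(abs(w[...,0]-c[0])<.056)&(abs(w[...,1]-c[1])<.043)
        p=w[m]
        if len(p)>10: print(nm,t,len(p),cv2.minAreaRect((p[:,:2]*1000).astype(np.float32)),np.percentile(p[:,2],[5,50,95]).round(4))
        if len(p)>10 and t=='block': A=np.c_[p[:,:2],np.ones(len(p))]; print(np.linalg.lstsq(A,p[:,2],rcond=None)[0])
E
```

```text
t 19.1 p [ 0.6407 -0.0299  0.2514] yaw 90.82 F [ 0.2 -0.5 -0.4] w 0.0251 q6 -1.74
L plate 535 ((639.1135864257812, -30.897083282470703), (9.65825080871582, 43.234535217285156), 89.86328887939453) [0.1125 0.1144 0.1156]
L block 5093 ((639.837158203125, -30.894847869873047), (92.56690216064453, 72.19308471679688), 0.6253787279129028) [0.0592 0.0614 0.0704]
[ 0.02055898 -0.00010495  0.05118131]
R plate 663 ((640.14013671875, -117.72139739990234), (44.1844367980957, 10.73617935180664), 0.555290162563324) [0.107  0.1141 0.1155]
R block 4694 ((640.0458984375, -118.13735961914062), (91.0214614868164, 72.64757537841797), 0.8101059198379517) [0.0591 0.0614 0.0706]
[ 0.01301338 -0.02057354  0.05373407]
```

View pics/w11.png

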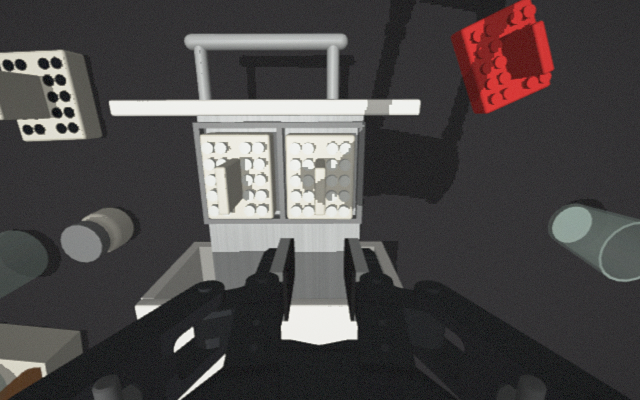

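Both racks are seated level, with plate tops at 0.1144 each. I'll go back to the handle.

Call:
{"method": "arm_command", "body": {
  "commands": [
    [3, [-1.1, -0.4, 0], -0.13],
    [3, [-1.1, -0.4, 0], -0.13],
    [3, [-1.1, -0.4, 0], -0.13],
    [3, [-1.1, -0.4, 0], -0.13],
    [3, [-1.1, -0.4, 0], -0.13],
    [3, [-1.1, -0.4, 0], -0.13],
    [3, [-1.1, -0.4, 0], -0.13],
    [3, [-1.1, -0.4, 0], -0.13],
    [3, [-1.1, -0.4, 0], -0.13],
    [3, [-1.1, -0.4, 0], -0.13],
    [3, [-1.1, -0.4, 0], -0.13],
    [3, [-0.3, -0.1, 0], -0.13]
  ]
}}

```text
clock: 20.35
position: [0.5122, -0.0745, 0.2443]
ee_rot: [0.707, -0.707, -0.006, 0.008]
contact_force: [1.0, -0.4, 0.4]
width: 0.0301
```

Call:
{"method": "arm_command", "body": {
  "commands": [
    [3, [0, 0, 0], 0],
    [3, [0, 0, 0], 0],
    [3, [0, 0, 0], 0]
  ]
}}

```text
clock: 20.65
position: [0.5143, -0.0744, 0.2449]
ee_rot: [0.707, -0.707, -0.009, 0.01]
contact_force: [0.4, -0.3, -0.7]
width: 0.0301
```

```bash
python3 - <<'E'
from h import *
st(); d=grab('wrist','w12')
for u,v in [(318,131),(318,246)]: print(ray(d,u,v,.103).round(4))
E
```

```text
t 20.65 p [ 0.5143 -0.0744  0.2449] yaw 1.54 F [ 0.4 -0.3 -0.7] w 0.0301 q6 -0.3
[ 0.512  -0.0203  0.103 ]
[ 0.5148 -0.127   0.103 ]
```

View pics/w12.png

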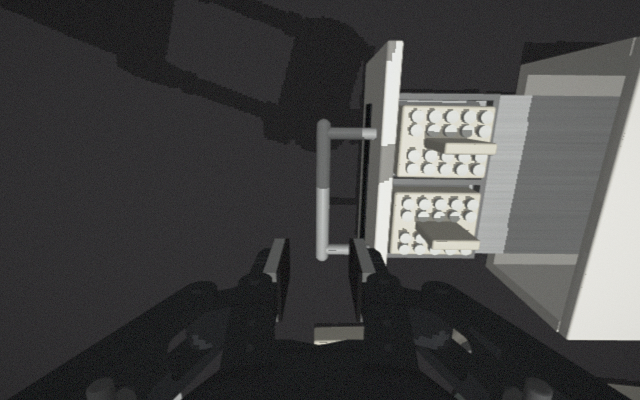

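The bar at col 323 (x≈0.517) is unmoved, and both racks are upright in their nests. I'll descend, grip and push.

Call:
{"method": "arm_command", "body": {
  "commands": [
    [3, [0.25, -0.1, 0], -0.01],
    [3, [0, 0, -3], 0],
    [3, [0, 0, -3], 0],
    [3, [0, 0, -3], 0],
    [3, [0, 0, -3], 0],
    [3, [0, 0, -1.5], 0],
    [3, [0, 0, -0.8], 0],
    [3, [0, 0, 0], 0],
    [3, [0, 0, 0], 0]
  ],
  "grip_force": 40
}}

```text
clock: 21.6
position: [0.5175, -0.0757, 0.103]
ee_rot: [-0.707, 0.707, 0.006, -0.005]
contact_force: [-0.6, 0.5, 0.9]
width: 0.0299
```

Call:
{"method": "arm_command", "body": {
  "commands": [
    [0, [0, 0, 0], 0],
    [0, [0, 0, 0], 0],
    [0, [0, 0, 0], 0],
    [0, [0, 0, 0], 0],
    [0, [0, 0, 0], 0]
  ]
}}

```text
clock: 22.1
position: [0.5175, -0.0757, 0.1035]
ee_rot: [-0.707, 0.707, 0.006, -0.004]
contact_force: [-1.0, -0.3, 5.7]
width: 0.0108
```

Call:
{"method": "arm_command", "body": {
  "commands": [
    [0, [0.3, 0, 0], 0],
    [0, [0.7, 0.01, 0], 0],
    [0, [1.0, 0.02, 0], 0],
    [0, [1.2, 0.02, 0], 0],
    [0, [1.3, 0.02, 0], 0],
    [0, [1.4, 0.02, 0], 0],
    [0, [1.4, 0.02, 0], 0],
    [0, [1.4, 0.02, 0], 0],
    [0, [1.4, 0.02, 0], 0],
    [0, [1.3, 0.02, 0], 0],
    [0, [1.2, 0.02, 0], 0],
    [0, [1.0, 0.02, 0], 0]
  ]
}}

```text
clock: 23.3
position: [0.6534, -0.0734, 0.1036]
ee_rot: [-0.707, 0.707, 0.006, -0.005]
contact_force: [-1.1, 0.6, 5.5]
width: 0.0102
```

Call:
{"method": "arm_command", "body": {
  "commands": [
    [0, [0.8, 0.01, 0], 0],
    [0, [0.6, 0.01, 0], 0],
    [0, [0.5, 0.01, 0], 0],
    [0, [0.4, 0.01, 0], 0],
    [0, [0.3, 0, 0], 0],
    [0, [0.2, 0, 0], 0],
    [0, [0.1, 0, 0], 0],
    [0, [0, 0, 0], 0]
  ]
}}

```text
clock: 24.1
position: [0.682, -0.0729, 0.1036]
ee_rot: [-0.707, 0.707, 0.006, -0.005]
contact_force: [-1.8, -0.6, 5.3]
width: 0.0104
```

Call:
{"method": "arm_command", "body": {
  "commands": [
    [0, [0.2, 0, 0], 0],
    [0, [0.2, 0, 0], 0],
    [0, [0, 0, 0], 0],
    [0, [0, 0, 0], 0]
  ]
}}

```text
clock: 24.5
position: [0.682, -0.0729, 0.1035]
ee_rot: [0.707, -0.707, -0.003, 0.008]
contact_force: [-8.8, -0.2, 10.3]
width: 0.0106
```

The shut stop is reached (x holds at 0.682 against −9 N). I'll ease off, open, rise and back away.

Call:
{"method": "arm_command", "body": {
  "commands": [
    [0, [-0.2, 0, 0], 0],
    [3, [0, 0, 0], 0],
    [3, [0, 0, 0], 0],
    [3, [0, 0, 0], 0],
    [3, [0, 0, 1.5], 0],
    [3, [0, 0, 3], 0],
    [3, [0, 0, 4], 0],
    [3, [0, 0, 4], 0],
    [3, [-3, 0, 2], 0],
    [3, [-4, 0, 0], 0],
    [3, [-4, 0, 0], 0],
    [3, [-4, 0, 0], 0]
  ]
}}

```text
clock: 25.7
position: [0.5324, -0.0729, 0.2472]
ee_rot: [-0.707, 0.707, 0.005, -0.005]
contact_force: [0.1, -0.2, 0.9]
width: 0.0305
```

Call:
{"method": "arm_command", "body": {
  "commands": [
    [3, [-3, 4, 0], 0],
    [3, [-2, 4, 0], 0],
    [3, [-2, 4, 0], 0],
    [3, [0, 4, 0], 0],
    [3, [0, 4, 0], 0],
    [3, [0, 0, 0], 0],
    [3, [0, 0, 0], 0]
  ]
}}

```text
clock: 26.4
position: [0.4636, 0.1275, 0.2472]
ee_rot: [-0.707, 0.707, 0.006, -0.006]
contact_force: [-0.3, -0.6, 0.4]
width: 0.0303
```

```bash
python3 - <<'E'
from h import *
st(); a=grab('top','t13'); b=grab('scene','s13')
w=world(a)[150:172,320:358].reshape(-1,3); p=w[(w[:,2]>.098)&(w[:,2]<.115)&(w[:,0]<.715)]
print('bar x top',np.median(p[:,0]),'before 0.6790')
w=world(b)[212:240,262:330].reshape(-1,3); p=w[(w[:,2]>.098)&(w[:,2]<.115)&(w[:,0]<.715)]
print('bar x scene',np.median(p[:,0]),'before 0.6860')
for n,x in(('top',a),('scene',b)):
    o=dict(np.load(f'pics/{n}0.npz')); df=np.abs(o['pixels'].astype(int)-x['pixels']).max(-1)>40
    c=cv2.connectedComponentsWithStats(df.astype(np.uint8))[2][1:]; print(n,[r.tolist() for r in c if r[4]>25])
E
```

```text
t 26.4 p [0.4636 0.1275 0.2472] yaw 1.0 F [-0.3 -0.6  0.4] w 0.0303 q6 0.11
bar x top 0.6788271297137151 before 0.6790
bar x scene 0.6859438715311512 before 0.6860
top [[173, 200, 103, 200, 10221], [283, 382, 46, 18, 519], [7, 384, 23, 16, 47], [53, 396, 10, 4, 31]]
scene [[299, 0, 34, 17, 217], [344, 0, 59, 27, 341], [463, 0, 54, 21, 848], [298, 19, 21, 8, 94], [316, 18, 70, 50, 2230], [273, 36, 38, 46, 868], [286, 47, 24, 10, 70], [356, 67, 24, 5, 50], [279, 76, 7, 18, 67], [323, 76, 11, 15, 56], [290, 91, 31, 11, 203], [368, 99, 4, 9, 28], [370, 167, 9, 9, 33], [413, 166, 40, 40, 913]]
```

View pics/t13.png

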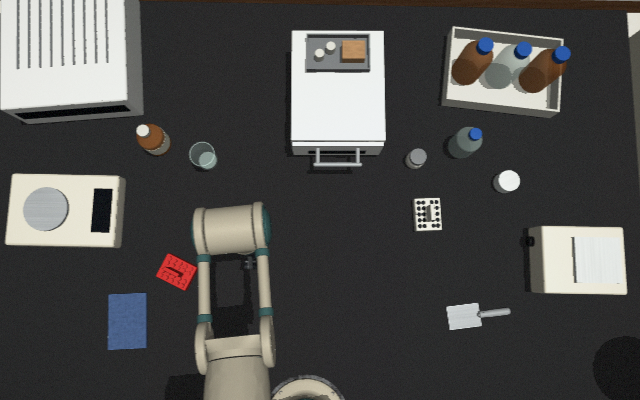

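View pics/s13.png

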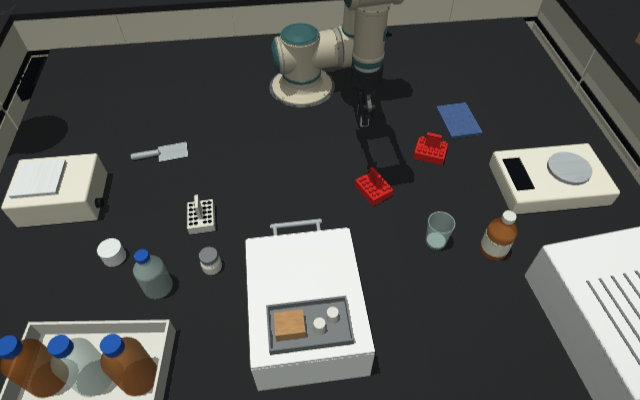

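The final views show the drawer shut, with the bar at (297,226) in scene and (338,163) in top, the same as at the start. The beaker, jar, empty rack and red racks are unchanged, and the arm is clear.

```bash
python3 -c "
from rig import manip; print(manip.sign_off())"
```

```text
the job is handed in; nothing more can be done
None
```

I pulled the drawer out to its stop, set the filled bench rack in the free left nest, pushed the drawer shut and handed the job in at about 26.5 s of the 64 s allowed.

- **Drawer out:** it came out 165 mm, and a further pull met the stop at 10 N without moving.
- **Rack placed:** the rack touched the nest floor at the expected height with about 5 N. After I let go, both racks' plate tops measured 0.1144 m (0.115 expected). The new rack is centred within about 2 mm of its nest.
- **Drawer shut:** the handle is back at its starting position, within 0.2 mm in both cameras, and further pushing met the shut stop at 9 N.
- **Left alone:** comparing the scene view before and after, only the arm and the moved rack changed. The empty rack, beaker and jar are where they were. The arm hid part of the bench in the top view.
- **Disagreements:** the first top and scene positions differed by about 4 mm for the rack and 7 mm for the handle bar. I used closer wrist-camera measurements instead.
- **Not checked:** I could not see the racks once the drawer was shut. The last view of them upright in their nests was just before the slow push.

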